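# Fit the jet nozzle to the frame blower and hold its dial at full air

## Robot

A 7-joint arm with a two-finger parallel gripper is mounted at the origin on the work surface. World frame = base frame: x ahead of the robot, y to its left, z up, the work surface at z = 0. Lengths are in m, angles in degrees, forces in N, time in s.
With the tool pointing down it reaches from about 0.425 to 0.875 m from the base axis. Payload 4.7 kg.
Tool frame: the origin (TCP) lies at the very end of the fingers, on their centre line; the grasp point (between the pads) lies 19 mm behind it; z points along the fingers, y is the line along which they close (so a half turn about z gives the same grasp; the last joint's range is limited). The gripper opens to 87 mm and grips with 3 to 60 N. Pads are 19 mm wide; open, the fingers measure 117 mm over their backs; the gripper's body (75 mm by 190 mm) begins 51 mm behind the grasp point.
Start: joints at [73.402, 18.392, -4.016, 83.108, 1.295, 78.541, -3.26], TCP at [0.194, -0.62, 0.223] pointing down, gripper open.
Joint ranges: [-163.93, 163.93], [-17.29, 119.83], [-79.2, 71.16], [3.27, 140.29], [-89.18, 269.18], [5.43, 117.66], [-154.24, 154.24]. Speed limits (degrees/s): [147.25, 147.25, 180, 180, 180, 180, 180].

## Interface

Orientations are given as [roll, pitch, yaw] about the fixed x, y, z axes, in that order (R = Rz(yaw) Ry(pitch) Rx(roll)).
In Python, from cell import telemetry, cams, env gives the robot as it stands.
- The arm moves only by the tool arm_command, never from a script. Its argument "series" is text: rows parted by semicolons, each of 5 numbers parted by spaces: the shift along the tool's x, y, z in mm, then the turn about the tool's z in rad, then the closure in counts, from 0 (fully open) to 255 (shut). A call has 1 to 20 rows; each row shifts and turns the commanded pose from where the row before left it, along the tool's axes as they then stand; what a row does not reach is not made up. A row lasts 1/12 s, in which the tool goes at most 41.7 mm and 7.16 degrees, less where a joint would pass 70% of its speed; a pose out of reach is approached as far as the arm can. A call is refused whole if a number of a shift passes 41.7 or a number of a turn 0.125, either way. A call with a gripper value outside its range is refused whole. The fingers move at their own pace and stop on an object; "squeeze" is the grip in N (left out, the last holds). Time passes only in rows, so rows that do not move let the fingers close. It gives the time, the measured TCP pose, the force, the opening and the grip force at its end, in the units of the state.
- telemetry.get_obs(): the state, without advancing time (a new reading comes with each control period).
- cams.read_camera(name): name is "side" or "top" or "wrist"; returns the picture (400x640x3 uint8, blue, green, red); there is no depth.
- cams.calibration(name): a dict with "K" (3x3 intrinsics, pixels), "origin" and "rotation" of the camera in the world; the wrist camera has in their place "hand_eye" (4x4, takes a point from camera to tool coordinates, whose origin is the TCP and whose axes are the flange's). Camera axes: x right, y down, z forward; pixel columns grow to the right and rows downward; lengths in m; the calibration is good to about 2 mm. A picture is of the moment at which its call begins: read the wrist's pose just before it. calibration takes no time and is no camera call.
- env.sign_off(): hands the job in; it is judged then, once.
The state is a dict: "time_s": time; "qpos": joint angles; "joint_velocities": joint speeds; "effort": joint torques, N m; "tool_pos": TCP position; "tool_rot": TCP orientation; "force": force on the tool from outside, world axes, zero at the start; "wrist_torque": the same for the moment, N m; "grip_width": finger opening in m; "grasp_force": force on a finger pad.
Only numpy, scipy, OpenCV 4.12 (cv2) and the standard library are available. Lean on these libraries where they do the work, as an engineer would, in place of code of your own. Each camera call takes 0.05 s, during which the arm holds its last target. There are 200 camera calls.

## Task

Take the orange round nozzle from the tray and, keeping it in the gripper, push it fully home on the outlet of the frame blower, flat on the collar, while the dial is still off; do not drop it on. Then turn the blower's spring-return dial clockwise past its first two clicks to the third and hold it there for full air while I blow out the spectacles: finish while still holding the dial, because it springs back to off when let go. Leave the black flat nozzle and the other things on the desk where they are.

Things in the scene. Friction and masses are not known exactly. Their poses are not given: they have to be found in the camera images.
- blower: bench frame blower, fixed to the desk: cream housing 250 x 160 x 100 mm (along its own x, y, z) on rubber feet; origin under its centre; its x axis runs from the front (dial end) to the back (outlet end), z up. Free flat top at z = 100 mm; the outlet stands 70 mm behind the centre (x = +70), the dial 70 mm in front of it (x = -70).
- outlet_seat (a point): the outlet: centre of the top face of its black collar (60 mm across, 110 mm above the desk), z up. From here a fixed bright metal spigot 35 mm in diameter rises 28 mm, its last 5 mm tapering to 27 mm. A nozzle is home when its lower rim sits flat on this face, so that its origin is here.
- round_nozzle: the round jet nozzle, orange with a dark ring, loose, 70 g, stands upright in the tray: rigid sleeve 44 mm outer diameter, 48 mm high, straight bore 38 mm open at the bottom (3 mm play on the spigot), then a cone to a short tube 25 mm across; 74 mm high in all. Origin at the centre of its lower rim, z up along its axis. Round: its yaw does not matter.
- flat_nozzle: the flat slot nozzle, black, loose, 80 g, not wanted: the same sleeve (44 mm across, 48 mm high), above it a flattened head up to 60 mm wide along its y, 75 mm high in all; stands upright in the tray about 120 mm from the round nozzle. Origin at the centre of its lower rim, z up.
- tray: blue tray fixed to the desk, 170 x 240 mm (its x, y), floor 4 mm thick, lip 14 mm high; origin under its centre. The nozzles stand on its floor near its y = +60 and -60 mm, either way round.
- dial_grip (a point): a point on the dial's vertical axis, 128 mm above the desk, where its grip bar can be pinched: the light grey bar is 46 mm long (this point's x, the red pointer line is at its +x end), 14 mm wide (y), from 105.5 to 137.5 mm above the desk, on a black disc 50 mm across whose top is 105.5 mm above the desk. The point turns with the dial.
- dial (a joint): angle of the blower's dial in rad: 0 = off (rest), growing as it is turned clockwise seen from above; clicks (detents) at 0.4, 0.8 and 1.2, end stop at 1.28. Orange dots beside it mark the steps (1, 2, 3 dots; white dash = off). It does not stay: a spring of 0.16 N m at rest to 0.28 N m at the third step turns it back to 0 when it is let go; the clicks add or take up to 0.12 N m on the way.
- screwdriver: small steel screwdriver, 147 mm long, 10 mm thick, lying along the lip of the tray nearest to the robot (tray x about -62 mm), loose; origin below its middle
- spectacles: brown spectacles standing open on the far part of the desk, 126 mm wide, 43 mm high, loose; origin under the bridge
- case: dark red hard spectacle case 62 x 160 x 42 mm, lying on the left of the desk, loose; origin under its centre
- spray: white lens spray bottle with a blue cap, 38 mm across, 125 mm high, loose, far part of the desk; origin under its centre
- tumbler: blue drinking tumbler with a black lid, 80 mm across, 128 mm high, loose, far part of the desk; origin under its centre
- tape: orange tape dispenser with a green foot, 150 x 56 x 70 mm, loose, on the right of the desk; origin under its centre

How it is judged (in metres and radians):
On the way, in this order (a step that is already met when the one before it is completed fails the run):
1. the round nozzle is fully home on the outlet, still in the gripper, with the dial off (horizontal distance between round_nozzle and outlet_seat below 0.004 m and z of round_nozzle in the frame of outlet_seat between -0.003 and 0.003 m and angle between round_nozzle's own z axis and vertical below 0.06 rad and contact force between the fingers and round_nozzle above 0.5 N and value of joint dial below 0.2 rad), for 0.2 s.
2. the dial is held at its third step, with the nozzle home (horizontal distance between round_nozzle and outlet_seat below 0.004 m and z of round_nozzle in the frame of outlet_seat between -0.003 and 0.003 m and angle between round_nozzle's own z axis and vertical below 0.06 rad and value of joint dial above 1.08 rad and contact force between the fingers and blower above 1 N), for 0.3 s.
At the end, for the whole second after the job is handed in: the gripper holds the dial at the third step (dial above 1.08 rad; the third click is at 1.2, the stop at 1.28) with more than 1 N on it, and the round nozzle sits home on the outlet: within 4 mm of its centre, within 3 mm of the collar's height, tilted less than 0.06 rad (all of step 2); the arm keeps its last pose, push and grip.
It fails at once if the flat nozzle is moved by more than 30 mm or tipped (distance of flat_nozzle from where it was at the start of the episode above 0.03 m or angle between flat_nozzle's own z axis and vertical above 0.3 rad).
It fails at once if another thing on the desk is moved by more than 30 mm or knocked over (distance of any of screwdriver, spectacles, case, spray, tumbler, tape from where it was at the start of the episode above 0.03 m or angle between any of spray, tumbler's own z axis and vertical above 0.4 rad).
It also fails if it takes over 61 s, if anything falls off the work surface, if the arm or the gripper's body presses on something with over 40 N, if the wrist force passes 120 N, or if a joint passes its speed limit or range.

## Working session

There is one attempt and no reset: what is moved stays moved. The work goes in short steps, Python scripts to look and compute and a tool call to move; the robot and the scene stay as the last step left them, time stands still between calls to the robot, and variables do not carry over. Pictures are saved under pics/ and viewed, at most 10 in all, crops included, and the job is handed in when it is done.

Besides the shell and the picture viewer there is one more tool, called after "Call:" as name(argument=value, ...), one argument or row to a line, values as JSON. arm_command: Moves the arm, as the interface text tells. Its arguments: {"type":"object","properties":{"series":{"type":"string"},"squeeze":{"type":"number"}},"required":["series"]}

```bash
mkdir -p pics; ls; python3 - <<'E'
from cell import telemetry,cams,env
import cv2
print(telemetry.get_obs())
for n in("top","side"):
    cv2.imwrite(f"pics/{n}0.png",cams.read_camera(n)); print(n,cams.calibration(n))
print(cams.calibration("wrist"))
E
```

```text
pics
{'time_s': 0.0, 'qpos': array([73.39989596, 18.43924043, -4.01559321, 83.17532761,  1.29721427,
       78.54136753, -3.25994818]), 'joint_velocities': array([-0.04080559,  0.00267583, -0.03681202, -0.12656372, -0.08317331,
        0.10676627, -0.09053132]), 'effort': array([ 2.95776736e-04, -4.91292143e+01, -4.03476460e-01, -3.12529421e+01,
       -6.38942141e-02,  4.39342414e-02,  1.60000941e-04]), 'tool_pos': array([ 0.19423319, -0.61971309,  0.22145577]), 'tool_rot': array([-1.79889433e+02,  7.96216290e-03,  1.74104232e+01]), 'force': array([ 0.399208  , -1.20317942,  0.08942663]), 'wrist_torque': array([-0.00421113, -0.03442186, -0.04680558]), 'grasp_force': 0.0, 'grip_width': 0.0867047087860529}
top {'K': array([[501.10146527,   0.        , 317.82705975],
       [  0.        , 501.10146527, 197.8526628 ],
       [  0.        ,   0.        ,   1.        ]]), 'origin': array([0.3597897 , 0.0066967 , 1.91518168]), 'rotation': array([-172.77116242,   -0.44052035,  -90.9230872 ])}
side {'K': array([[475.66389429,   0.        , 330.54231483],
       [  0.        , 475.66389429, 198.5870811 ],
       [  0.        ,   0.        ,   1.        ]]), 'origin': array([-0.00158382,  1.03264014,  0.78105367]), 'rotation': array([-119.36134384,    1.20447802, -151.79257008])}
{'K': array([[346.09371085,   0.        , 317.47112312],
       [  0.        , 346.09371085, 198.53821963],
       [  0.        ,   0.        ,   1.        ]]), 'hand_eye': array([[-3.59202715e-04, -9.53723559e-01, -3.00684625e-01,
         8.16663109e-02],
       [ 9.99999790e-01, -5.04524779e-04,  4.05656022e-04,
         7.88924428e-04],
       [-5.38586549e-04, -3.00684416e-01,  9.53723541e-01,
        -1.62459370e-01],
       [ 0.00000000e+00,  0.00000000e+00,  0.00000000e+00,
         1.00000000e+00]])}
```

View pics/top0.png

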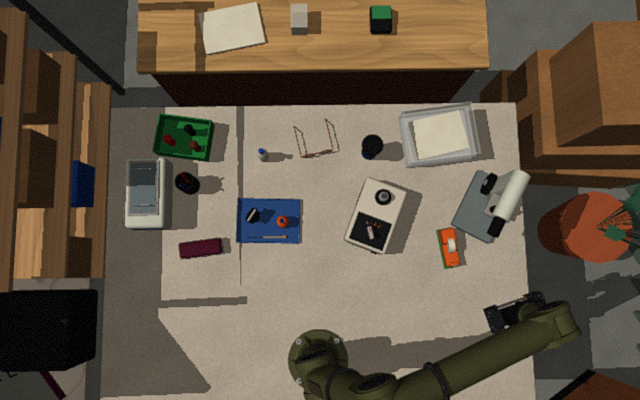

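View pics/side0.png

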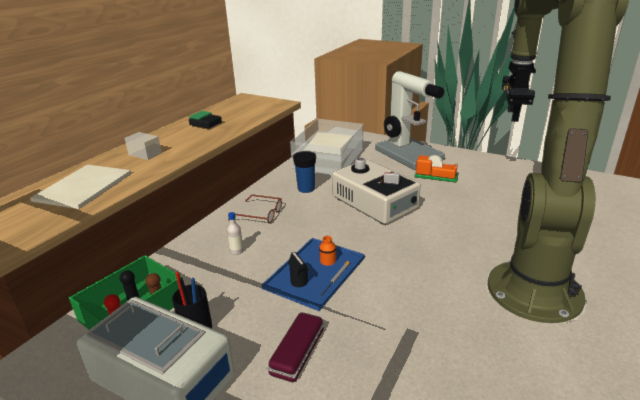

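The top view shows the round nozzle at about (282,221), the flat one at (252,215), the outlet at (383,197), the dial at (372,231), and the tray at 238–300 × 198–243. The side view agrees. Next I'll take an enlarged crop.

```bash
cat > h.py <<'E'
import numpy as np, cv2
from scipy.spatial.transform import Rotation as R
from cell import telemetry,cams,env
def cam(name,obs=None):
    c=cams.calibration(name)
    if "origin" in c: return c["K"],R.from_euler("xyz",c["rotation"],degrees=True).as_matrix(),np.array(c["origin"])
    o=obs; Rt=R.from_euler("xyz",o["tool_rot"],degrees=True).as_matrix(); H=c["hand_eye"]
    return c["K"],Rt@H[:3,:3],Rt@H[:3,3]+o["tool_pos"]
def at_z(C,uv,z):
    K,Rm,t=C; d=Rm@np.linalg.solve(K,[uv[0],uv[1],1]); return t+d*(z-t[2])/d[2]
def proj(C,p):
    K,Rm,t=C; q=K@(Rm.T@(np.array(p)-t)); return q[:2]/q[2]
def tri(obs2):  # [(C,uv),...] least-squares ray intersection
    A=np.zeros((3,3));b=np.zeros(3)
    for (K,Rm,t),uv in obs2:
        d=Rm@np.linalg.solve(K,[uv[0],uv[1],1]); d/=np.linalg.norm(d); P=np.eye(3)-np.outer(d,d); A+=P;b+=P@t
    return np.linalg.solve(A,b)
E
python3 - <<'E'
from h import *
C=cam("top")
for n,uv,z in [("round",(282,221),.06),("flat",(252,215),.07),("outlet",(383,197),.13),("dial",(372,231),.13),("corners",(375,178),.1),("",(408,190),.1),("",(381,253),.1),("",(346,240),.1),("tray",(238,199),.014),("",(300,199),.014),("",(299,243),.014),("",(238,243),.014),("spray",(262,154),.12),("tumbler",(372,145),.128),("tape",(449,247),.05)]: print(n,at_z(C,uv,z).round(3))
im=cv2.imread("pics/top0.png")[165:265,225:420]
cv2.imwrite("pics/c1.png",cv2.resize(im,None,fx=4,fy=4,interpolation=cv2.INTER_CUBIC))
E
```

```text
round [0.51  0.123 0.06 ]
flat [0.533 0.233 0.07 ]
outlet [ 0.586 -0.245  0.13 ]
dial [ 0.464 -0.202  0.13 ]
corners [ 0.66  -0.222  0.1  ]
 [ 0.614 -0.342  0.1  ]
 [ 0.386 -0.235  0.1  ]
 [ 0.435 -0.11   0.1  ]
tray [0.601 0.293 0.014]
 [0.597 0.056 0.014]
 [0.43  0.062 0.014]
 [0.433 0.292 0.014]
spray [0.752 0.19  0.12 ]
tumbler [ 0.778 -0.211  0.128]
tape [ 0.405 -0.496  0.05 ]
```

View pics/c1.png

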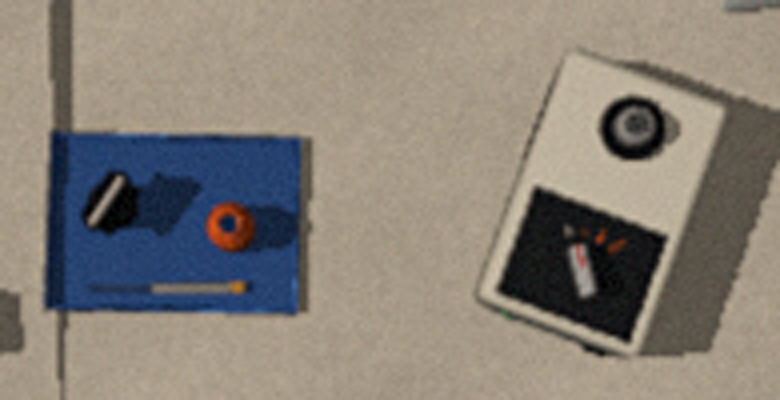

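The crop shows the orange nozzle at crop (231,226), the outlet at (634,127), and the dial bar from (577,250) to (585,297) with its red pointer toward +x. Dial positions increase clockwise. I'll go over the blower first and look with the wrist camera.

Call:
arm_command(
  series="0 0 -18 0.1 0; 0 0 -18 0.1 0; 0 0 -18 0.104 0; 20 -15 0 0 0; 23 -28 0 0 0; 23 -28 0 0 0; 23 -28 0 0 0; 23 -28 0 0 0; 23 -28 0 0 0; 23 -28 0 0 0; 23 -28 0 0 0; 23 -28 0 0 0; 23 -28 0 0 0; 23 -28 0 0 0; 23 -28 0 0 0; 23 -28 0 0 0; 20 -29 0 0 0; 0 0 0 0 0; 0 0 0 0 0; 0 0 0 0 0",
  squeeze=15,
)

```text
time_s: 1.77
tool_pos: [0.51, -0.2408, 0.2761]
tool_rot: [180.0, 0.1, -0.0]
force: [-1.2, -0.3, 0.2]
grip_width: 0.0868
grasp_force: 0.0
```

```bash
python3 - <<'E'
from h import *
import pickle
o=telemetry.get_obs(); im=cams.read_camera("wrist"); cv2.imwrite("pics/w1.png",im); pickle.dump(o,open("w1.pkl","wb"))
print(o["tool_pos"],o["tool_rot"],o["qpos"],o["joint_velocities"].round(1))
E
```

```text
[ 0.50996539 -0.24080308  0.27605531] [ 1.79977455e+02  7.26100166e-02 -1.80305910e-02] [ 42.15229264   7.87226497 -21.72355316  90.26205069   2.97806045
  82.48863759 -69.79609303] [ 1.2 -0.2  1.4  0.   0.1 -0.1 -0.1]
```

View pics/w1.png

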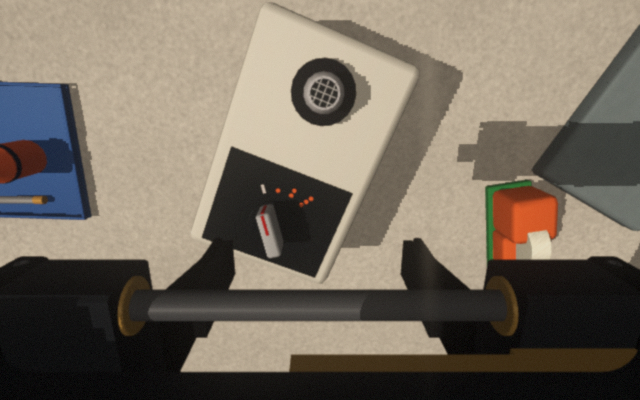

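The wrist view has the outlet at about (324,92), the collar spanning x 291–356 and y 57–126, and the dial bar from (264,207) to (272,257). I'll enlarge it.

```bash
python3 - <<'E'
import cv2
im=cv2.imread("pics/w1.png")[50:270,225:370]
cv2.imwrite("pics/c2.png",cv2.resize(im,None,fx=2.7,fy=2.7,interpolation=cv2.INTER_CUBIC)); 
im=cv2.imread("pics/w1.png")[0:290,180:430]
E
```

```text
(no output)
```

View pics/c2.png

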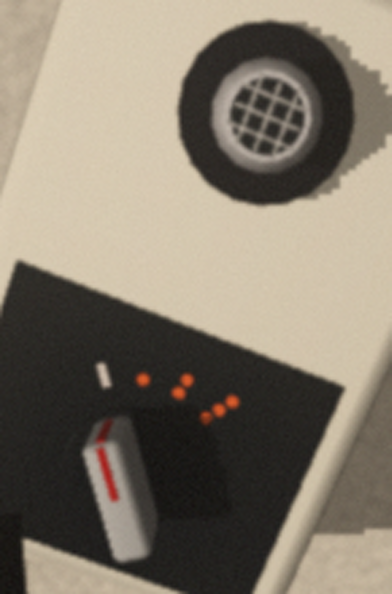

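```bash
python3 - <<'E'
from h import *
import pickle
o=pickle.load(open("w1.pkl","rb")); C=cam("wrist",o); T=cam("top")
f=lambda u,v:(225+u/2.7-.3,50+v/2.7-.3)
print("collar",at_z(C,f(266.5,113),.109)); print("spig top",at_z(C,f(270,117),.138))
print("spig base",at_z(C,f(267.5,115),.125))
a,b=[at_z(C,f(*p),.1375) for p in((106,450),(133,557))]
print("bar",a,b,(a+b)/2,np.linalg.norm(a-b),np.degrees(np.arctan2(*(a-b)[1::-1])))
print("dash",at_z(C,f(103,376),.1003))
e=[at_z(C,f(*p),.1) for p in((18,262),(343,387))]; print("panel edge",e,np.degrees(np.arctan2(*(e[0]-e[1])[1::-1])))
t=lambda u,v:(225+u/4-.4,165+v/4-.4)
print("top: collar",at_z(T,t(633,128),.109),"bar",at_z(T,t(581,273),.1375),"nozzle tip",at_z(T,t(229,224),.078), "sleeve", at_z(T,t(231,228),.05))
for z in (.02,.055): print("nozz wrist",at_z(C,(22,160),z))
E
```

```text
collar [ 0.58992551 -0.24763321  0.109     ]
spig top [ 0.58894416 -0.24821233  0.138     ]
spig base [ 0.58942    -0.24767935  0.125     ]
bar [ 0.47961971 -0.192536    0.1375    ] [ 0.4389452  -0.20023409  0.1375    ] [ 0.45928246 -0.19638504  0.1375    ] 0.041396567229743865 10.717089651069074
dash [ 0.49538978 -0.18670639  0.1003    ]
panel edge [array([ 0.53830989, -0.15791793,  0.1       ]), array([ 0.49089504, -0.27715062,  0.1       ])] 68.31393805777037
top: collar [ 0.58965325 -0.2475015   0.109     ] bar [ 0.45710433 -0.19312216  0.1375    ] nozzle tip [0.51036827 0.12229292 0.078     ] sleeve [0.50889831 0.12221852 0.05      ]
nozz wrist [0.50954201 0.1193482  0.02      ]
nozz wrist [0.51645109 0.08912756 0.055     ]
```

Wrist and top cameras agree to about 1 mm. The outlet is at (0.5895, -0.2477), the blower yaw is -21.7°, the dial is at (0.459, -0.196), and the bar yaw is about 11–12°. Now over to the nozzle.

Call:
arm_command(
  series="0 -20 8 0 0; 0 -36 7 0 0; 0 -36 7 0 0; 0 -36 7 0 0; 0 -36 7 0 0; 0 -36 7 0 0; 0 -36 7 0 0; 0 -36 7 0 0; 0 -36 7 0 0; 0 -36 7 0 0; 0 -19 5 0 0; 0 0 0 0 0; 0 0 0 0 0; 0 0 0 0 0",
)

```text
time_s: 2.98
tool_pos: [0.511, 0.1201, 0.2005]
tool_rot: [179.9, 0.0, -0.2]
force: [0.2, -0.7, 1.0]
grip_width: 0.0871
grasp_force: 0.0
```

```bash
python3 - <<'E'
from h import *
import pickle
o=telemetry.get_obs(); im=cams.read_camera("wrist"); cv2.imwrite("pics/w2.png",im); pickle.dump(o,open("w2.pkl","wb"))
print(o["tool_pos"],o["tool_rot"])
C=cam("wrist",o)
print(proj(C,(.510,.122,.004)),proj(C,(.510,.122,.078)))
E
```

```text
[0.51103413 0.12012783 0.20045154] [ 1.79927238e+02  4.90305226e-03 -2.04783184e-01]
[314.21710613 171.49087018] [313.60120435 191.00628172]
```

View pics/w2.png

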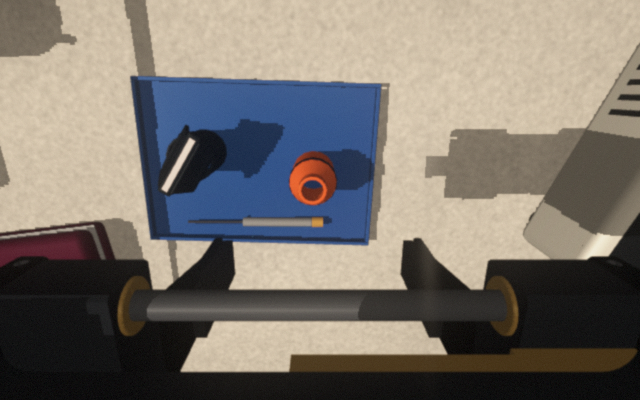

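The nozzle's tube is centred at about (313,187), so it stands near (0.512, 0.122). The flat nozzle and screwdriver are clear of the finger paths. I'll go down and grip.

Call:
arm_command(
  series="1 -2 20 0.003 0; 0 0 30 0 0; 0 0 30 0 0; 0 0 30 0 0; 0 0 30 0 0; 0 0 25 0 0; 0 0 13 0 0; 0 0 0 0 0; 0 0 0 0 0; 0 0 0 0 255; 0 0 0 0 255; 0 0 0 0 255; 0 0 0 0 255; 0 0 0 0 255; 0 0 0 0 255; 0 0 0 0 255; 0 0 0 0 255; 0 0 0 0 255; 0 0 0 0 255",
  squeeze=25,
)

```text
time_s: 4.62
tool_pos: [0.5116, 0.1247, 0.0226]
tool_rot: [180.0, 0.0, -0.2]
force: [-0.2, -0.3, 1.0]
grip_width: 0.0434
grasp_force: 25.0
```

Call:
arm_command(
  series="0 0 -20 0 255; 0 0 -35 0 255; 0 0 -35 0 255; 0 0 -35 0 255; 0 0 -35 0 255; 0 10 -20 0 255; 4 22 0 0 255; 8 36 0 0 255; 8 36 0 0 255; 8 36 0 0 255; 8 36 0 0 255; 8 36 0 0 255; 8 36 0 0 255; 8 36 0 0 255; 8 36 0 0 255; 8 36 0 0 255; 6 16 0 0 255; 0 0 0 0 255; 0 0 0 0 255; 0 0 0 0 255",
)

```text
time_s: 6.28
tool_pos: [0.5924, -0.2459, 0.2021]
tool_rot: [-179.9, 0.0, -0.1]
force: [0.1, 0.4, -0.5]
grip_width: 0.0438
grasp_force: 25.0
```

```bash
python3 - <<'E'
from h import *
o=telemetry.get_obs(); im=cams.read_camera("wrist"); s=cams.read_camera("side")
p=o["tool_pos"]; print(p,o["tool_rot"],o["grip_width"],o["force"])
C=cam("wrist",o);S=cam("side"); T=cam("top")
print("to go x,y",np.array([.5895,-.2477])-p[:2], "nozzle pixels side",proj(S,p+[0,0,-.018]),proj(S,p+[0,0,.056]))
u,v=proj(S,(.5895,-.2477,.14)).astype(int)
a=cv2.resize(s[v-75:v+45,u-70:u+70],None,fx=4,fy=4,interpolation=cv2.INTER_CUBIC)[:400]
b=im[:, 160:480]
cv2.imwrite("pics/m3.png",np.hstack([a[:,:470],b])); print(u,v,u-70,v-75)
E
```

```text
[ 0.59238363 -0.24587538  0.2020912 ] [-1.79912045e+02  3.73234885e-02 -9.54935536e-02] 0.04377353086660375 [ 0.05110137  0.42210163 -0.51196078]
to go x,y [-0.00288363 -0.00182462] nozzle pixels side [359.80410234 144.8939352 ] [360.02106642 122.88653962]
360 157 290 82
```

View pics/m3.png

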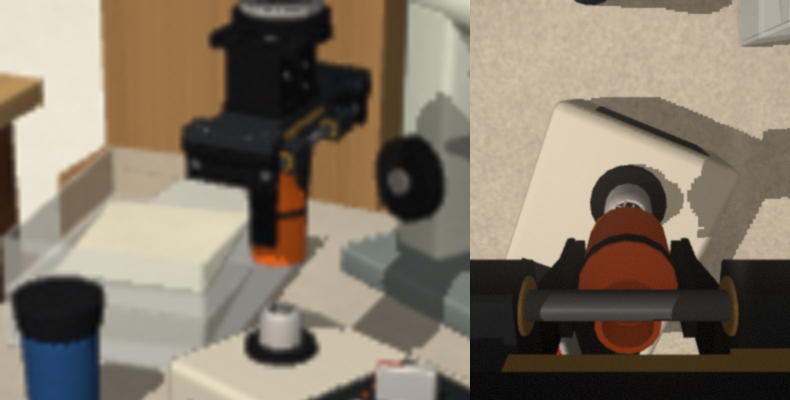

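The nozzle is upright in the fingers above the outlet. Its far rim edge is at wrist pixel about (317,207). From that I can check the x offset in the hand.

```bash
python3 - <<'E'
from h import *
o=telemetry.get_obs(); p=o["tool_pos"]; C=cam("wrist",o)
for dx in(-.003,0,.003):
    th=np.linspace(0,6.28,200); q=np.array([proj(C,p+[dx+.022*np.cos(t),.022*np.sin(t),-.0186]) for t in th]); print(dx,q[:,1].min(),q[q[:,1].argmin()], q[:,0].min(),q[:,0].max())
E
```

```text
-0.003 208.72739984837915 [315.24865284 208.72739985] 276.91743336363487 353.77941226646
0 203.58298532390398 [315.2343139  203.58298532] 276.7282605383823 353.94175443444266
0.003 198.38969131203086 [315.21983872 198.38969131] 276.53734944149636 354.10558828873985
```

Call:
arm_command(
  series="-1 1.5 10 0 255; 0 0 14 0 255; 0 0 14 0 255; 0 0 0 0 255; 0 0 4 0 255; 0 0 4 0 255; 0 0 4 0 255; 0 0 4 0 255; 0 0 4 0 255; 0 0 4 0 255; 0 0 0 0 255",
)

```text
time_s: 7.3
tool_pos: [0.591, -0.2477, 0.1396]
tool_rot: [-179.9, 0.1, -0.1]
force: [-2.0, 4.9, -2.0]
grip_width: 0.0434
grasp_force: 25.0
```

Call:
arm_command(
  series="-0.5 -1 2 0 255; 0 0 3 0 255; 0 0 3 0 255; 0 0 2 0 255; 0 0 1 0 255; 0 0 1 0 255; 0 0 0 0 255; 0 0 0 0 255",
)

```text
time_s: 7.97
tool_pos: [0.5908, -0.2476, 0.1287]
tool_rot: [-180.0, 0.0, -0.2]
force: [-2.1, 3.6, 2.9]
grip_width: 0.0437
grasp_force: 25.0
```

Call:
arm_command(
  series="-0.5 -0.5 1 0 255; 0 0 1 0 255; 0 0 1 0 255; 0 0 0 0 255; 0 0 0 0 255; 0 0 0 0 255; 0 0 0 0 255",
)

```text
time_s: 8.55
tool_pos: [0.5907, -0.2476, 0.1285]
tool_rot: [179.9, -0.1, -0.2]
force: [-6.6, 6.0, 14.1]
grip_width: 0.0435
grasp_force: 25.0
```

It's seated: z is blocked with 14 N at the expected height. I'll release it and lift straight up.

Call:
arm_command(
  series="0 0 -2 0 255; 0 0 0 0 255; 0 0 0 0 0; 0 0 0 0 0; 0 0 0 0 0; 0 0 0 0 0; 0 0 0 0 0; 0 0 0 0 0; 0 0 0 0 0; 0 0 0 0 0; 0 0 -10 0 0; 0 0 -25 0 0; 0 0 -30 0 0; 0 0 -30 0 0; 0 0 -15 0 0; 0 0 0 0 0; 0 0 0 0 0",
)

```text
time_s: 9.97
tool_pos: [0.591, -0.2476, 0.2392]
tool_rot: [179.9, -0.1, -0.2]
force: [0.2, 0.1, -0.1]
grip_width: 0.0872
grasp_force: 0.0
```

```bash
python3 - <<'E'
from h import *
o=telemetry.get_obs(); im=cams.read_camera("wrist"); s=cams.read_camera("side")
print(o["tool_pos"],o["tool_rot"],o["grip_width"],o["qpos"])
S=cam("side");C=cam("wrist",o)
P=[(.5895,-.2477,.184),(.5895,-.2477,.11),(.459,-.196,.1375)]
print([proj(S,q)for q in P],[proj(C,q) for q in P])
a=cv2.resize(s[105:205,320:420],None,fx=4,fy=4,interpolation=cv2.INTER_CUBIC)
cv2.imwrite("pics/m4.png",np.hstack([a,im[:,120:520]]))
E
```

```text
[ 0.59099682 -0.24764558  0.23920195] [ 1.79922797e+02 -1.41350155e-01 -1.74376960e-01] 0.08722520658972249 [ 40.16546868  18.5315507  -25.273182    82.61560128   7.94488176
  80.45339889 -75.42880965]
[array([360.86622191, 144.8695647 ]), array([360.6346338 , 165.84754435]), array([392.45132618, 172.26931286])] [array([315.58477565, 219.84335167]), array([315.8628697 , 189.70922054]), array([259.84351795, 335.69744061])]
```

View pics/m4.png

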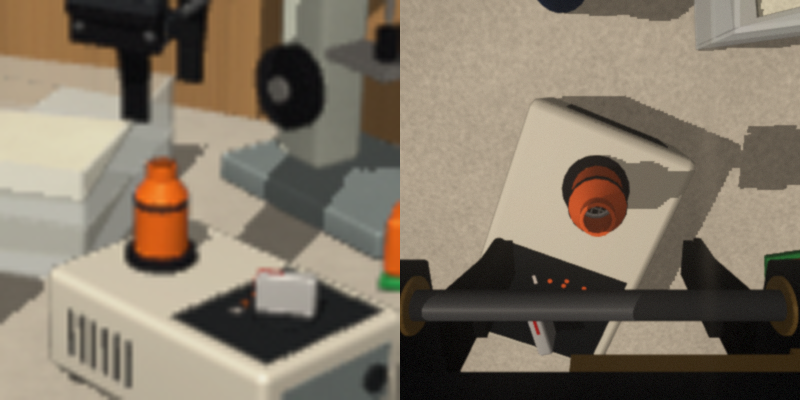

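The nozzle sits flat on the collar, with tip and base where I predicted. Next, over the dial.

Call:
arm_command(
  series="-20 -8 0 0 0; -33 -13 0 0 0; -33 -13 0 0 0; -33 -13 0 0 0; -13 -5 0 -0.1 0; 0 0 0 -0.104 0; 0 0 0 0 0; 0 0 20 0 0; 0 0 35 0 0; 0 0 20 0 0; 0 0 0 0 0; 0 0 0 0 0; 0 0 0 0 0",
)

```text
time_s: 11.15
tool_pos: [0.4594, -0.1954, 0.1634]
tool_rot: [180.0, -0.1, 11.4]
force: [0.8, 0.2, 0.6]
grip_width: 0.0869
grasp_force: 0.0
```

```bash
python3 - <<'E'
from h import *
o=telemetry.get_obs(); print(o["tool_pos"],o["tool_rot"],o["qpos"].round(1))
a=np.radians(o["tool_rot"][2]); d=np.array([.4594,-.1960])-o["tool_pos"][:2]
print("tool dx,dy mm",1e3*(d[0]*np.cos(a)+d[1]*np.sin(a)),1e3*(d[0]*np.sin(a)-d[1]*np.cos(a)))
E
```

```text
[ 0.45940484 -0.19537167  0.16337671] [ 1.79985844e+02 -5.59515164e-02  1.14412264e+01] [ 45.4   3.5 -26.1 107.9   1.6  68.9 -59.8]
tool dx,dy mm -0.1293805784476158 0.6148861507893549
```

Call:
arm_command(
  series="0 0.5 15 0 0; 0 0 20 0 0; 0 0 12 0 0; 0 0 4 0 0; 0 0 0 0 0; 0 0 0 0 255; 0 0 0 0 255; 0 0 0 0 255; 0 0 0 0 255; 0 0 0 0 255; 0 0 0 0 255; 0 0 0 0 255; 0 0 0 0 255; 0 0 0 0 255; 0 0 0 0 255; 0 0 0 0 255; 0 0 0 0 255",
  squeeze=45,
)

```text
time_s: 12.57
tool_pos: [0.4585, -0.195, 0.1115]
tool_rot: [-179.9, 0.0, 11.5]
force: [-2.9, 9.7, 4.7]
grip_width: 0.0149
grasp_force: 5.6
```

Call:
arm_command(
  series="0 -1 0 0 255; 0 0 0 0 255; 0 0 0 0 255; 0 0 0 0 255; 0 0 0 0 255",
)

```text
time_s: 12.98
tool_pos: [0.4584, -0.1944, 0.1115]
tool_rot: [-180.0, 0.0, 11.5]
force: [0.8, 1.4, 0.7]
grip_width: 0.0138
grasp_force: 45.0
```

Call:
arm_command(
  series="0 0 0 0.08 255; 0 0 0 0.08 255; 0 0 0 0.08 255; 0 0 0 0.08 255; 0 0 0 0.08 255; 0 0 0 0.08 255; 0 0 0 0.08 255; 0 0 0 0.08 255; 0 0 0 0 255; 0 0 0 0 255",
)

```text
time_s: 13.82
tool_pos: [0.4585, -0.1933, 0.1115]
tool_rot: [-179.9, 0.1, -25.0]
force: [-0.6, 6.5, 2.5]
grip_width: 0.0138
grasp_force: 45.0
```

Call:
arm_command(
  series="0 0 0 0.08 255; 0 0 0 0.08 255; 0 0 0 0.08 255; 0 0 0 0.08 255; 0 0 0 0.08 255; 0 0 0 0.08 255; 0 0 0 0.08 255; 0 0 0 0.02 255; 0 0 0 0 255; 0 0 0 0 255; 0 0 0 0 255; 0 0 0 0 255",
)

```text
time_s: 14.82
tool_pos: [0.4592, -0.1924, 0.1115]
tool_rot: [-179.9, 0.1, -58.1]
force: [0.5, 6.6, 1.1]
grip_width: 0.0135
grasp_force: 45.0
```

```bash
python3 - <<'E'
from h import *
o=telemetry.get_obs(); im=cams.read_camera("wrist"); s=cams.read_camera("side"); t=cams.read_camera("top")
print({k:o[k] for k in("tool_pos","tool_rot","force","wrist_torque","grasp_force","qpos")})
b=cv2.resize(s[130:200,335:435],None,fx=4,fy=4,interpolation=cv2.INTER_CUBIC)
a=np.zeros((400,400,3),np.uint8); a[:280]=b
cv2.imwrite("pics/m5.png",np.hstack([a,im[:,120:520]]))
E
```

```text
{'tool_pos': array([ 0.45922031, -0.19241758,  0.11149334]), 'tool_rot': array([-1.79890065e+02,  9.99467714e-02, -5.81376623e+01]), 'force': array([0.46319343, 6.55210314, 1.10507515]), 'wrist_torque': array([ 1.65492553, -0.16564906,  0.33589455]), 'grasp_force': 45.00030401162803, 'qpos': array([  41.0124538 ,    6.1176455 ,  -22.28293649,  111.49597104,
          2.43568792,   62.86890115, -130.40523843])}
```

View pics/m5.png

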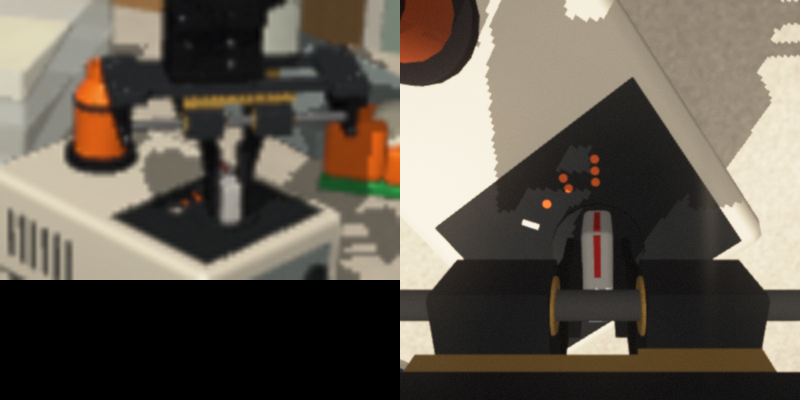

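The red pointer lines up with the three dots, having turned 1.215 rad. The grip is 45 N, the forces are small, and the nozzle is still seated. I'll hand in the job while holding the dial.

```bash
python3 -c "
from cell import env
print(env.sign_off())"
```

```text
the job is handed in; nothing more can be done
None
```

I pushed the orange round nozzle home on the outlet with the dial off, then turned the dial to its third click and handed in the job at about 15 s with the gripper still holding it; the judge's result was not shown.

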